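Release and pull the fan module from a bench rack

ROBOT

A 6-joint arm with a two-finger parallel gripper is mounted at the origin on the work surface. World frame = base frame: x ahead of the robot, y to its left, z up, the work surface at z = 0. Lengths are in m, angles in rad, forces in N, time in s.
With the tool pointing down it reaches from about 0.3 to 0.875 m from the base axis. Payload 6.4 kg.
Tool frame: the origin (TCP) lies midway between the tips of the shut fingers; the grasp point (between the pads) lies 19 mm behind it; x points along the fingers, y is the direction in which the jaws open and shut, and the axes are right-handed (so a half turn about x gives the same grasp; the last joint's range is limited). The gripper opens to 85 mm and grips with 20 to 120 N. Pads are 22 mm wide; open, the fingers measure 114 mm over their backs; the gripper's body (76 mm by 85 mm) begins 54 mm behind the grasp point. The pads swing forward as they close: fully open they stand 13 mm farther back than shut.
Start: joints at [1.1, 0.181, 1.607, -0, 1.354, -0.206], TCP at [0.15, 0.555, 0.231] pointing down, gripper open.
Joint ranges: [-2.99, 2.99], [-0.89, 2.07], [0.3, 2.58], [-1.14, 4.28], [0, 2.63], [-3.12, 3.12]. Speed limits (rad/s): [2.57, 2.57, 3.01, 3.14, 3.14, 3.14].

INTERFACE

Orientations are given as a 3x3 rotation matrix whose columns are the frame's x, y, z axes.
In Python, from workcell import arm gives the robot as it stands.
- The arm moves only by the shell command python3 -m pendant 'ROWS' [FORCE]. ROWS is JSON, a list of rows, each a list of 3 entries, a list of its own where there are three numbers: the finger opening in cm, from 0 to 8.54, then the shift along the tool's x, y, z in cm, then the turn, a rotation vector about the tool's x, y, z in degrees. In form: [[gripper, [tx, ty, tz], [wx, wy, wz]], ...]. A call has 1 to 12 rows; each row is the pose to reach, as a shift and turn from the pose measured when the call began, along the tool's axes at that moment; what a row does not reach only later rows make up. A row lasts 1/8 s, in which the tool goes at most 62.5 mm and 10.7 degrees, less where a joint would pass 70% of its speed; a pose out of reach is approached as far as the arm can. A call with a gripper value outside its range is refused whole. The fingers move at their own pace and stop on an object; FORCE is the grip in N (left out, the last holds). Time passes only in rows, so rows that repeat a pose let the fingers close. It gives the time, the measured TCP pose, the force and the opening at its end, in the units of the state.
- arm.state(): the state, without advancing time (a new reading comes with each control period).
- arm.grab_frame(name): name is "scene" or "top" or "wrist"; returns a dict with "color" (400x640x3 uint8, red, green, blue), "depth" (400x640 float32, m along the optical axis (not along the pixel's ray), 0 where there is no reading), "K" (3x3 intrinsics, pixels), "k1" (the pictures are not rectified: a ray, as slopes to the right and down, at radius r is drawn at 1 + k1 r^2 times it, then the intrinsics apply), "R" (3x3) and "t" (3): a world point X has camera coordinates R X + t; the wrist camera has in their place "tool_from_camera" (4x4, takes a point from camera to tool coordinates, whose origin is the TCP and whose axes are the tool frame's). Camera axes: x right, y down, z forward; pixel columns grow to the right and rows downward; lengths in m; the calibration is good to about 2 mm. A picture is of the moment at which its call begins: read the wrist's pose just before it.
- arm.hand_in(): hands the job in, once; it reports no verdict.
The state is a dict: "time": time; "qpos": joint angles; "joint_velocities": joint speeds; "joint_torque": joint torques, N m; "tool_pos": TCP position; "tool_rot": TCP orientation; "ft_force": force on the tool from outside, world axes, zero at the start; "moment": the same for the moment, N m; "finger_gap": opening from 0.0 (shut) to 1.0 (fully open).
Only numpy, scipy, OpenCV 4.12 (cv2) and the standard library are available. Lean on these libraries where they do the work, as an engineer would, in place of code of your own. Each camera call takes 0.05 s, during which the arm holds its last target. There are 200 camera calls.

TASK

The fan module, the one with two round grilles, has to come out of the two-bay rack lying on the bench. Turn its two slotted turn-locks a quarter turn anticlockwise to their stops with the flat-bladed T-handled driver, not with the fingers, and put the driver back upright in its stand; then lift the module out by its handle and set it down gently, upright in the middle of the blue mat. Leave the control module locked in its bay, and do not disturb the nut driver, bottle, reel or meter.

Things in the scene. Friction and masses are not known exactly. Their poses are not given: they have to be found in the camera images.
- rack: Grey two-bay module rack, fixed, on its back so that the module panels face up. 176 mm along its own x, 256 mm along y, flat rails 80 mm high; origin on the bench under its centre. Near bay centred at x = -38 mm, far bay at x = +38 mm, both long in y. A panel lies on the rails, the module's body hangs 60 mm down in an opening with 3 mm play all round.
- near_left (a joint): Turn-lock at the +y end of the near (x = -38 mm) bay, angle in rad, growing anticlockwise seen from above. 0: its tab points over the end of the panel and holds the module down; 1.57 is the stop, tab along the rail and module free. It starts between 0 and 0.3, stays where it is left and takes about 0.13 N m to turn.
- near_right (a joint): The same for the turn-lock at the -y end of the near bay.
- far_left (a joint): The same for the turn-lock at the +y end of the far (x = +38 mm) bay.
- far_right (a joint): The same for the turn-lock at the -y end of the far bay.
- near_left_slot (a point): Centre of the head of that turn-lock, level with the head's top, 106 mm above the bench. Steel head 30 mm across with a slot right across it, 7 mm wide and 8 mm deep, its edges bevelled by 2 mm; the slot runs along the point's own y axis, and the 30 mm tab (16 mm wide, below the head) points to the point's -y.
- near_right_slot (a point): The same on the near bay's -y turn-lock; its tab too points to the point's own -y.
- far_left_slot (a point): The same on the far bay's +y turn-lock.
- far_right_slot (a point): The same on the far bay's -y turn-lock.
- flat_driver_bar (a point): Middle of the black cross-bar (90 mm along x, 18 wide in y, 18 high; z up along the shank) of the loose T-handled flat driver, hanging in one of the stand's holes by its 50 mm steel collar (top 30, underside 38 mm below the point). Below it a 10 mm shank and a flat blade, 24 mm wide along x, 3.5 mm thick, its end 118 mm below the point.
- flat_driver: The same driver as a body, about 0.16 kg; origin on its axis at the collar's underside, z up towards the bar; an 18 mm round neck joins collar and bar. The blade is of even thickness over its lowest 18 mm.
- stand: Grey driver stand, fixed: a plate 160 mm along its own x by 70 mm, top 95 mm above the bench, on two end boards, with round 40 mm holes at x = -38 and +38 mm. Origin on the bench under its centre. A driver is home when its collar rests on the plate, shank hanging in a hole (bar centre 133 mm above the bench).
- nut_driver: Bystander: nut driver with a round upright handle (28 mm across, 72 mm high over the stand's plate) in the other hole of the stand. Origin on its axis at its collar's underside.
- fan_module_handle (a point): Centre of the black handle bar (76 mm along y, 14 wide in x, 12 high, legs at its ends) of the loose fan module: aluminium panel 70 x 180 x 5 mm with two flat round grilles, metal body 54 x 126 x 60 mm below. The point is 38 mm above the panel's face and 103 mm above the bottom of the body; z up out of the panel.
- fan_module: The same fan module as a body, 0.4 to 0.75 kg; origin under the middle of its panel, 60 mm above the bottom of its body.
- control_module_handle (a point): The same point on the control module: same panel, body and handle, but with two round knobs and four brass connectors standing up to 16 mm from its face. It sits in the bay that the fan module does not, and must stay locked there.
- mat: Blue antistatic mat, fixed, 230 mm along its own x by 140 mm, 3 mm thick; origin on the bench under its centre.
- flux_bottle: Bystander: white bottle, 48 mm across, 145 mm tall; origin at its foot.
- solder_reel: Bystander: metal reel standing on its flange, 62 mm across, 46 mm tall; origin at its foot.
- meter: Bystander: hand-held meter lying flat, 80 x 165 x 42 mm; origin under its centre.
Mind the look-alikes: they are no part of the job. Leave any orange or red look-alike of the fan_module alone.

How it is judged:
By the outcome, as a careful person would: the job done as asked, in the order asked, and still so for the second after the job is handed in, with the robot touching nothing.
It also fails if it takes over 70 s, if anything falls off the work surface, if the arm or the gripper's body presses on something with over 40 N, if the wrist force passes 120 N, or if a joint passes its speed limit or range.

## Working session

There is one attempt and no reset: what is moved stays moved. The work goes in short steps, Python scripts to look and compute and a shell command to move; the robot and the scene stay as the last step left them, time stands still between calls to the robot, and variables do not carry over. Pictures are saved under pics/ and viewed, about 8 in all and at most 12, crops included, and the job is handed in when it is done.

```bash
ls; mkdir -p pics
python3 - <<'E'
from workcell import arm
import cv2,numpy as np,pickle
s=arm.state();print(s)
for n in("top","scene"):
    f=arm.grab_frame(n);pickle.dump(f,open(n+".pkl","wb"))
    cv2.imwrite(f"pics/{n}0.png",f["color"][:,:,::-1]);print(n,f["K"],f["k1"],f["R"],f["t"])
E
```

```text
pics
{'time': 0.0, 'qpos': array([ 1.09969345e+00,  1.81539667e-01,  1.60799383e+00, -2.06405198e-05,
        1.35376808e+00, -2.06287109e-01]), 'joint_velocities': array([ 0.00039303,  0.00025086, -0.00081618,  0.00041477,  0.00084281,
       -0.00077301]), 'joint_torque': array([-1.57850402e-03, -4.44868612e+01, -3.51333046e+01, -4.09917002e-04,
        9.05657391e-03,  1.88316767e-05]), 'tool_pos': array([0.15022901, 0.55447212, 0.23039176]), 'tool_rot': array([[-7.57667897e-04,  2.61726525e-01,  9.65141778e-01],
       [-1.53191710e-03,  9.65140619e-01, -2.61727413e-01],
       [-9.99998540e-01, -1.67681965e-03, -3.30312724e-04]]), 'ft_force': array([-0.13446183, -0.39218283, -1.14560759]), 'moment': array([-0.02382728, -0.00093469, -0.01529692]), 'finger_gap': 0.9982132733000381}
top [[387.41264788   0.         320.27286275]
 [  0.         387.41264788 196.7621348 ]
 [  0.           0.           1.        ]] -0.03816522863433682 [[-0.01049713 -0.99986212  0.01286629]
 [-0.98350114  0.00799978 -0.18072494]
 [ 0.18059709 -0.01455111 -0.98344952]] [-0.00714191  0.53082919  1.06755624]
scene [[385.3497427    0.         317.91023168]
 [  0.         385.3497427  203.54262911]
 [  0.           0.           1.        ]] -0.08710905774730436 [[-0.43425825  0.90060537  0.01815898]
 [ 0.64290438  0.32399289 -0.69404795]
 [-0.63094669 -0.28972156 -0.71969972]] [ 0.21981184 -0.25131451  1.33696054]
```

View pics/top0.png

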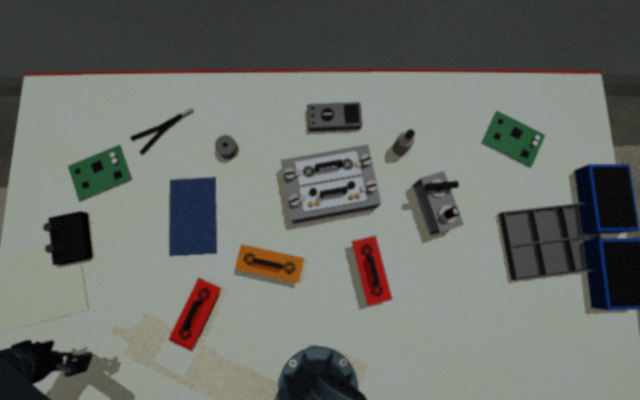

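View pics/scene0.png

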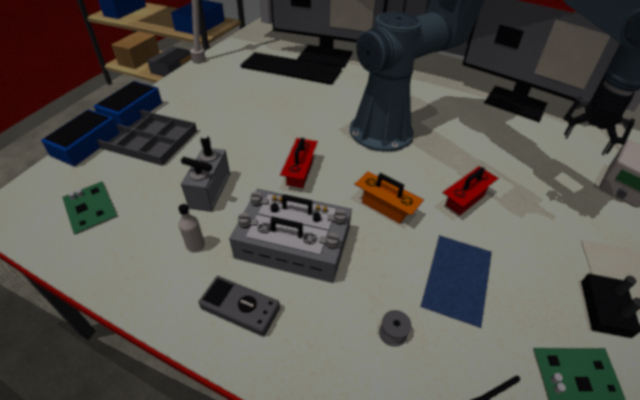

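```bash
cat > h.py <<'E'
import numpy as np,cv2,pickle
from workcell import arm
def rays(f,px):
    K=f["K"];D=np.array([f["k1"],0,0,0,0.]);p=cv2.undistortPoints(np.array(px,float).reshape(-1,1,2),K,D).reshape(-1,2)
    return np.c_[p,np.ones(len(p))]
def wristRt(f,s):
    T=f["tool_from_camera"];Rw=s["tool_rot"]@T[:3,:3];tw=s["tool_rot"]@T[:3,3]+s["tool_pos"]
    return Rw.T,-Rw.T@tw
def onplane(f,px,z):
    R,t=f["R"],f["t"];c=-R.T@t;d=rays(f,px)@R
    return c+d*((z-c[2])/d[:,2])[:,None]
def proj(f,X):
    c=np.atleast_2d(X)@f["R"].T+f["t"];u=c[:,:2]/c[:,2:];r=(u**2).sum(1,keepdims=True);u=u*(1+f["k1"]*r)
    return u*f["K"][0,0]+f["K"][:2,2]
def grab(n,save):
    s=arm.state();f=arm.grab_frame(n)
    if n=="wrist": f["R"],f["t"]=wristRt(f,s)
    pickle.dump(f,open(save+".pkl","wb"));return f
def rect(f,mask,z,lo=200):
    out=[]
    for c in cv2.findContours(mask.astype(np.uint8),0,2)[0]:
        if cv2.contourArea(c)<lo: continue
        P=onplane(f,c.reshape(-1,2),z)[:,:2]*1000
        (cx,cy),(w,h),a=cv2.minAreaRect(P.astype(np.float32));out.append([round(v,1) for v in(cx,cy,w,h,a)])
    return out
E
python3 - <<'E'
from h import *
for n in("top","scene"):
    f=pickle.load(open(n+".pkl","rb"));im=f["color"].astype(int)
    m=(im[:,:,2]>im[:,:,0]+35)&(im[:,:,2]>60)
    print(n,"mat",rect(f,m,.003,800))
f=pickle.load(open("top.pkl","rb"))
L=dict(fl=(294,175,.106),fr=(366,153,.106),nl=(293,202,.106),nr=(373,186,.106),bar=(442,186,.133),nut=(449,211,.167),reel=(227,146,.046),bottle=(409,133,.145),meter=(334,116,.042),hand=(331,165,.123))
for k,v in L.items(): print(k,onplane(f,[v[:2]],v[2]).round(3), f["depth"][v[1],v[0]])
g=f["color"][130:250,260:480];cv2.imwrite("pics/topcrop.png",cv2.resize(g[:,:,::-1],None,fx=3.6,fy=3.6,interpolation=2))
w=grab("wrist","w0");print(w["tool_from_camera"].round(3),w["K"][0,0],w["k1"])
E
```

```text
top mat [[485.4, 367.5, 220.5, 130.3, 3.0], [531.1, -921.9, 211.7, 137.3, 0.2]]
scene mat [[487.1, 368.6, 219.6, 131.6, 2.7]]
fl [[0.582 0.061 0.106]] 1.0650214
fr [[ 0.643 -0.14   0.106]] 1.1098002
nl [[0.506 0.063 0.106]] 1.052799
nr [[ 0.549 -0.157  0.106]] 1.0745252
bar [[ 0.542 -0.339  0.133]] 1.0329528
nut [[ 0.469 -0.341  0.167]] 1.0048586
reel [[0.686 0.262 0.046]] 1.1460568
bottle [[ 0.688 -0.254  0.145]] 1.0531858
meter [[ 0.78  -0.056  0.042]] 1.1754582
hand [[ 0.605 -0.041  0.123]] 1.0520308
[[-0.001 -0.306  0.952 -0.142]
 [ 1.    -0.     0.001  0.   ]
 [-0.     0.952  0.306 -0.077]
 [ 0.     0.     0.     1.   ]] 277.8144517851304 -0.017964279767704795
```

View pics/topcrop.png

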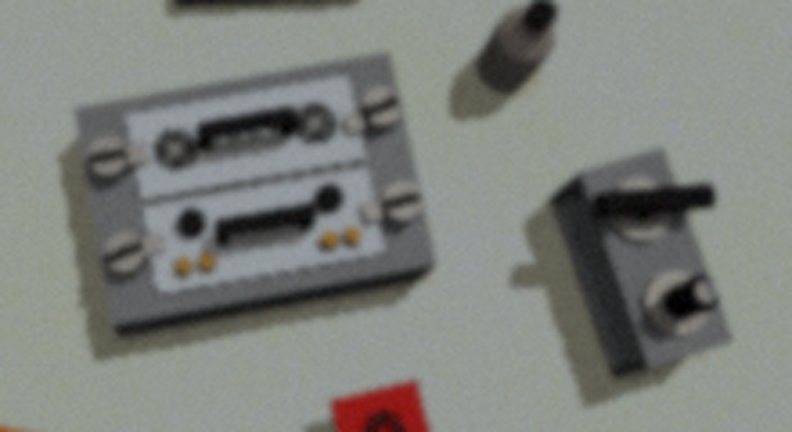

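The crop shows the fan module with its grilles in the far bay, lock heads near crop (108,157) and (378,107). The flat driver's bar is at crop (655,198). I'll move the wrist camera over the stand.

```bash
python3 -m pendant '[[8.5,[-10,-10,8],[10,0,0]],[8.5,[-10,-70,60],[69,0,0]],[8.5,[-10,-70,60],[69,0,0]],[8.5,[-10,-70,60],[69,0,0]],[8.5,[-10,-70,60],[69,0,0]],[8.5,[-10,-70,60],[69,0,0]],[8.5,[-10,-70,60],[69,0,0]],[8.5,[-10,-70,60],[69,0,0]],[8.5,[-10,-70,60],[69,0,0]],[8.5,[-10,-70,60],[69,0,0]],[8.5,[-10,-70,60],[69,0,0]],[8.5,[-10,-70,60],[69,0,0]]]'
```

```text
time: 1.65
tool_pos: [0.4661, -0.1113, 0.3182]
tool_rot: [[-0.0, 0.995, 0.101], [-0.001, 0.101, -0.995], [-1.0, -0.0, 0.001]]
ft_force: [0.2, 1.0, 0.6]
finger_gap: 1.0
```

```bash
python3 -m pendant '[[8.5,[-1,6,5],[0,0,0]],[8.5,[-1,6,17.5],[0,0,0]],[8.5,[-1,6,17.5],[0,0,0]],[8.5,[-1,6,17.5],[0,0,0]],[8.5,[-1,6,17.5],[0,0,0]]]'
python3 - <<'E'
from h import *
f=grab("wrist","w1");cv2.imwrite("pics/w1.png",f["color"][:,:,::-1])
E
```

```text
time: 2.28
tool_pos: [0.5431, -0.2796, 0.3275]
tool_rot: [[-0.001, 0.995, 0.1], [0.0, 0.1, -0.995], [-1.0, -0.001, -0.0]]
ft_force: [0.1, 0.1, -0.1]
finger_gap: 0.993
```

View pics/w1.png

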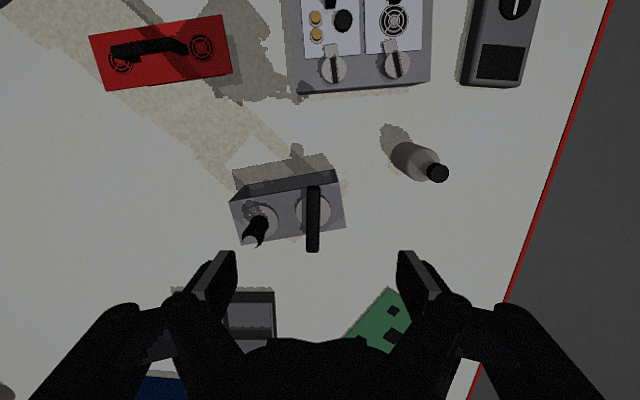

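The wrist view shows the driver's bar upright in the image from (313,186) to (313,250), and the nut driver at (255,230). The far-right lock is at (396,62).

```bash
cat >> h.py <<'E'
def cloud(f,x0,x1,y0,y1):
    v,u=np.mgrid[y0:y1,x0:x1];u=u.ravel();v=v.ravel();d=f["depth"][v,u]
    P=(rays(f,np.c_[u,v])*d[:,None]-f["t"])@f["R"]
    return P,f["color"][v,u].astype(int),d>0
E
python3 - <<'E'
from h import *
f=pickle.load(open("w1.pkl","rb"))
P,c,ok=cloud(f,290,340,170,262)
m=ok&(P[:,2]>.128)&(P[:,2]<.16)&(c.max(1)<75)
Q=P[m];print(m.sum(),np.percentile(Q[:,2],[5,50,95]))
print(cv2.minAreaRect((Q[:,:2]*1000).astype(np.float32)))
x=np.zeros((400,640));x[170:262,290:340]=((c.max(1)<60)).reshape(92,50)
print(rect(f,x,.142,300))
# stand plate
P,c,ok=cloud(f,215,350,150,262);m=ok&(abs(P[:,2]-.095)<.004);Q=(P[m,:2]*1000).astype(np.float32)
print(cv2.minAreaRect(Q))
E
```

```text
897 [0.13810245 0.14096914 0.14227777]
((545.4882202148438, -335.77264404296875), (17.622411727905273, 88.53250122070312), 3.6684927940368652)
[[552.3, -323.7, 58.8, 106.2, 16.2]]
((510.190673828125, -348.4428405761719), (160.35092163085938, 71.0466537475586), 16.3383731842041)
```

```bash
python3 -m pendant '[[4,[0,-0.28,5.67],[2,0,0]],[4,[2,-0.28,5.67],[2,0,0]],[4,[6,-0.28,5.67],[2,0,0]],[4,[11,-0.28,5.67],[2,0,0]],[4,[15,-0.28,5.67],[2,0,0]],[4,[17,-0.28,5.67],[2,0,0]],[4,[17,-0.28,5.67],[2,0,0]]]'
python3 - <<'E'
from h import *
f=grab("wrist","w2");cv2.imwrite("pics/w2.png",f["color"][:,:,::-1])
E
```

```text
time: 3.2
tool_pos: [0.5455, -0.3334, 0.1568]
tool_rot: [[-0.003, 0.998, 0.067], [0.002, 0.067, -0.998], [-1.0, -0.003, -0.002]]
ft_force: [-0.3, 0.7, 0.9]
finger_gap: 0.468
```

View pics/w2.png

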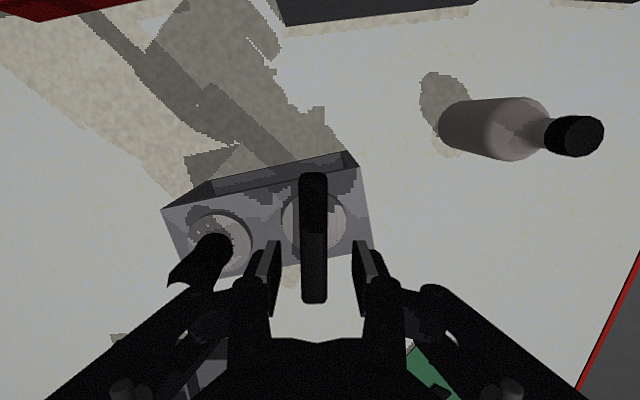

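The bar spans (313,172) to (313,303), midway between the fingers.

Run:
```python
from h import *
f=pickle.load(open("w2.pkl","rb"));s=arm.state()
P,c,ok=cloud(f,290,345,160,310);m=ok&(P[:,2]>.136)&(P[:,2]<.15)&(c.max(1)<75);Q=P[m]
print(m.sum(),cv2.minAreaRect((Q[:,:2]*1000).astype(np.float32)),np.median(Q[:,2]))
print(((np.array(cv2.minAreaRect((Q[:,:2]).astype(np.float32))[0]+(.14,))-s["tool_pos"])@s["tool_rot"]*1000).round(1))
```

```text
3488 ((545.2761840820312, -336.2331848144531), (17.716312408447266, 88.77528381347656), 4.331260681152344) 0.14101454983837758
[18.7 -1.2  1.6]
```

```bash
python3 -m pendant '[[4,[2,-0.1,0.17],[0,0,0]],[4,[4.1,-0.1,0.17],[0,0,0]],[4,[4.1,-0.1,0.17],[0,0,0]],[1,[4.1,-0.1,0.17],[0,0,0]],[1,[4.1,-0.1,0.17],[0,0,0]],[1,[4.1,-0.1,0.17],[0,0,0]],[1,[4.1,-0.1,0.17],[0,0,0]]]' 80
```

```text
time: 4.12
tool_pos: [0.5457, -0.3364, 0.118]
tool_rot: [[-0.0, 0.998, 0.067], [-0.001, 0.067, -0.998], [-1.0, -0.0, 0.001]]
ft_force: [-0.3, -0.1, -0.7]
finger_gap: 0.194
```

```bash
python3 -m pendant '[[1,[-2,0,0],[0,0,0]],[1,[-6,0,0],[0,0,0]],[1,[-12,0,0],[0,0,0]],[1,[-18,0,0],[0,0,0]],[1,[-22,0,0],[0,0,0]],[1,[-22,4,-5],[0,0,0]],[1,[-22,9.3,-12],[0,0,0]],[1,[-22,9.3,-12],[0,0,0]],[1,[-22,9.3,-12],[0,0,0]],[1,[-22,9.3,-12],[0,0,0]]]'
python3 - <<'E'
from h import *
f=grab("wrist","w3");cv2.imwrite("pics/w3.png",f["color"][:,:,::-1])
E
```

```text
time: 5.38
tool_pos: [0.6302, -0.2109, 0.3389]
tool_rot: [[0.0, 0.998, 0.067], [-0.001, 0.067, -0.998], [-1.0, 0.0, 0.001]]
ft_force: [-0.9, -0.7, -1.4]
finger_gap: 0.192
```

View pics/w3.png

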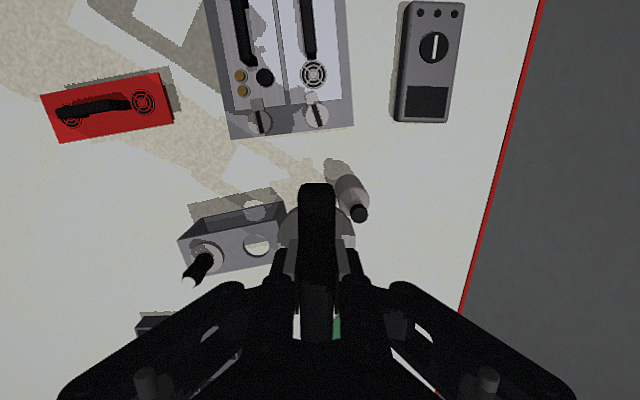

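The far-right lock head is at (317,115) with its tab pointing up in the picture. Next I'll measure the head and slot.

```bash
cat >> h.py <<'E'
def lock(f,u0,v0,r=26):
    "head centre (m) and slot angle (deg, of slot line in xy) near pixel"
    P,c,ok=cloud(f,u0-r,u0+r,v0-r,v0+r)
    m=ok&(abs(P[:,2]-.106)<.0035);Q=(P[m,:2]*1000).astype(np.float32)
    n=(2*r,2*r);k=np.uint8(m.reshape(n))
    nl,lab,st,ce=cv2.connectedComponentsWithStats(cv2.dilate(k,np.ones((3,3))))
    o=(cv2.minEnclosingCircle(Q));C=np.array(o[0])
    X=onplane(f,np.stack(np.meshgrid(np.arange(u0-r,u0+r),np.arange(v0-r,v0+r)),-1).reshape(-1,2),.106)[:,:2]*1000
    d=np.linalg.norm(X-C,axis=1);g=c.sum(1);ins=d<13.5
    th=np.median(g[ins])*.6;s=ins&(g<th);S=X[s]
    vx,vy,x0,y0=cv2.fitLine(S.astype(np.float32),cv2.DIST_HUBER,0,.01,.01).ravel()
    return o,m.sum(),s.sum(),(x0,y0),np.degrees(np.arctan2(vy,vx))%180
E
python3 - <<'E'
from h import *
f=pickle.load(open("w3.pkl","rb"))
print(lock(f,317,115,20));print(lock(f,260,121,20))
f=pickle.load(open("w1.pkl","rb"));print(lock(f,396,62,22))
for n,p in(("w3",(285,480)),):
    f=pickle.load(open("w3.pkl","rb"));P,c,ok=cloud(f,295,345,178,320)
    m=ok&(c.max(1)<75)&(P[:,2]>.345);Q=P[m];s=arm.state()
    L=(Q-s["tool_pos"])@s["tool_rot"]*1000;print(m.sum(),np.percentile(L,[1,50,99],axis=0).round(1),cv2.minAreaRect(L[:,1:].astype(np.float32)))
E
```

```text
(((627.7796020507812, -138.78782653808594), 15.288866996765137), np.int64(309), np.int64(110), (np.float32(627.7055), np.float32(-138.73817)), np.float32(113.346794))
(((553.0799560546875, -151.89154052734375), 15.491817474365234), np.int64(318), np.int64(105), (np.float32(553.3599), np.float32(-151.79085)), np.float32(104.0491))
(((626.9714965820312, -138.95172119140625), 15.825655937194824), np.int64(418), np.int64(146), (np.float32(627.0027), np.float32(-138.78752)), np.float32(112.15524))
5963 [[-52.9  -8.  -44.9]
 [-23.4   2.6 -11.4]
 [-10.6  14.4  24.4]] ((3.4298601150512695, -8.95184326171875), (73.06517791748047, 25.86387825012207), 86.15251159667969)
```

```bash
python3 -m pendant '[[1,[0,0.2,-4],[-9,0,0]],[1,[3,0.2,-7.2],[-19,0,0]],[1,[8,0.2,-7.2],[-19,0,0]],[1,[11.4,0.2,-7.2],[-19,0,0]],[1,[11.4,0.2,-7.2],[-19,0,0]],[1,[11.4,0.2,-7.2],[-19,0,0]]]'
python3 - <<'E'
from h import *
f=grab("wrist","w4");cv2.imwrite("pics/w4.png",f["color"][:,:,::-1])
g=grab("scene","s4");X=proj(g,[.6275,-.139,.12])[0].astype(int);print(X)
a=g["color"][X[1]-60:X[1]+40,X[0]-70:X[0]+70,::-1];cv2.imwrite("pics/s4.png",cv2.resize(a,None,fx=5,fy=5,interpolation=2))
E
```

```text
time: 6.18
tool_pos: [0.6279, -0.1408, 0.2267]
tool_rot: [[0.003, 0.922, 0.386], [-0.002, 0.386, -0.922], [-1.0, 0.002, 0.003]]
ft_force: [0.5, 0.4, -0.8]
finger_gap: 0.194
[242 213]
```

View pics/s4.png

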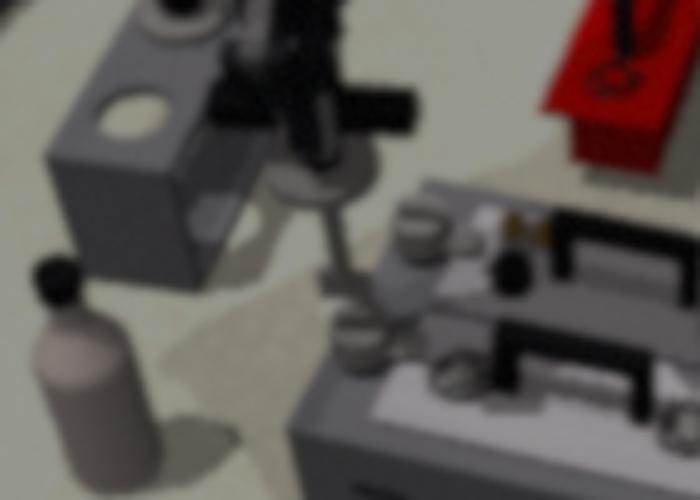

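The blade tip is at crop (345,283), just above the head at (358,320). I'll compare those pixels with the predicted ones.

Run:
```python
from h import *
g=pickle.load(open("s4.pkl","rb"));s=arm.state();R=s["tool_rot"];T=s["tool_pos"]
cr=lambda X:((proj(g,X)-[242-70,213-60])*5+2).round(0).tolist()
print("blade corners",cr(np.array([T+R@[.103,0,k] for k in(-.012,0,.012)])))
print("bar ends",cr(np.array([T+R@[-.015,0,k] for k in(-.045,0,.045)])))
print("collar bottom",cr(np.array([T+R@[.023,k,l] for k,l in((0,-.025),(0,.025),(.025,0),(-.025,0))])))
print("head",cr(np.array([[.6275,-.139,.106],[.6275,-.139,.1]])))
P=lambda a,b:(np.array([[a,b]])-2)/5+[172,153]
print("seen head top",onplane(g,P(358,318),.106),"R",T)
```

```text
blade corners [[374.0, 301.0], [348.0, 300.0], [323.0, 298.0]]
bar ends [[421.0, 115.0], [315.0, 109.0], [210.0, 104.0]]
collar bottom [[383.0, 178.0], [270.0, 172.0], [315.0, 215.0], [338.0, 136.0]]
head [[358.0, 326.0], [360.0, 334.0]]
seen head top [[ 0.62339223 -0.14184694  0.106     ]] R [ 0.62838149 -0.14058681  0.22737046]
```

View pics/w4.png

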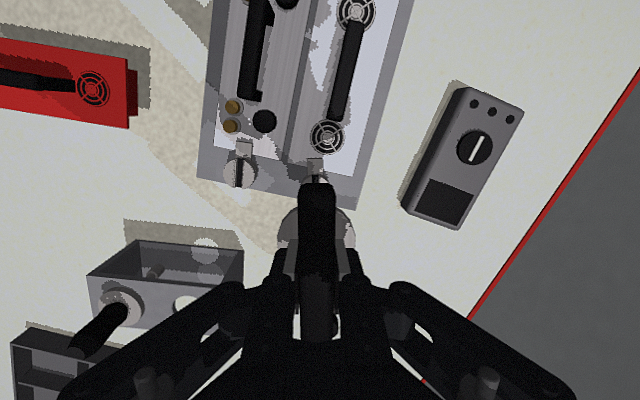

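Predicted and seen blade positions agree within about 1–2 mm. Inserting.

```bash
python3 -m pendant '[[1,[0.5,0,-0.19],[0,0,0]],[1,[1.2,0,-0.19],[0,0,0]],[1,[1.8,0,-0.19],[0,0,0]],[1,[2.3,0,-0.19],[0,0,0]],[1,[2.4,0,-0.19],[0,0,0]],[1,[2.4,0,-0.19],[0,0,0]]]' 120
```

```text
time: 7.02
tool_pos: [0.6278, -0.1389, 0.2033]
tool_rot: [[0.004, 0.922, 0.387], [-0.003, 0.387, -0.922], [-1.0, 0.003, 0.004]]
ft_force: [0.2, -0.4, -1.2]
finger_gap: 0.184
```

```bash
python3 -m pendant '[[1,[0,0,0],[-8,0,0]],[1,[0,0,0],[-17,0,0]],[1,[0,0,0],[-26,0,0]],[1,[0,0,0],[-35,0,0]],[1,[0,0,0],[-44,0,0]],[1,[0,0,0],[-53,0,0]],[1,[0,0,0],[-61,0,0]],[1,[0,0,0],[-68,0,0]],[1,[0,0,0],[-73,0,0]],[1,[0,0,0],[-76,0,0]],[1,[0,0,0],[-76,0,0]]]';python3 -c "
from workcell import arm
s=arm.state();print(s['moment'],s['ft_force'],s['qpos'])"
```

```text
time: 8.4
tool_pos: [0.6275, -0.1384, 0.2034]
tool_rot: [[0.003, -0.151, 0.988], [-0.002, 0.988, 0.151], [-1.0, -0.003, 0.003]]
ft_force: [-1.3, 2.5, -0.3]
finger_gap: 0.187
[ 0.57714733  0.44481375 -0.16749108] [-1.2599428   2.48221711 -0.28984766] [-4.01221791e-01  3.49390658e-01  1.45611968e+00 -5.68172699e-04
  1.33215611e+00 -2.12394509e+00]
```

```bash
python3 -m pendant '[[1,[0,0,0],[-3,0,0]],[1,[0,0,0],[-6,0,0]],[1,[0,0,0],[-8,0,0]],[1,[0,0,0],[-8,0,0]]]';python3 -c "
from workcell import arm
s=arm.state();print(s['moment'])"; python3 -m pendant '[[1,[0,0,0],[-2,0,0]],[1,[0,0,0],[-3,0,0]],[1,[0,0,0],[-3,0,0]]]';python3 -c "
from workcell import arm
s=arm.state();print(s['moment'])"
```

```text
time: 8.9
tool_pos: [0.6274, -0.1382, 0.2034]
tool_rot: [[0.003, -0.287, 0.958], [-0.002, 0.958, 0.287], [-1.0, -0.002, 0.002]]
ft_force: [-2.1, 1.8, -0.2]
finger_gap: 0.182
[ 0.52797839  0.4052235  -0.13632035]
time: 9.28
tool_pos: [0.6274, -0.1382, 0.2034]
tool_rot: [[0.003, -0.337, 0.942], [-0.002, 0.942, 0.337], [-1.0, -0.002, 0.002]]
ft_force: [-0.3, 1.7, -0.9]
finger_gap: 0.183
[ 0.46164396  0.5101703  -0.06484383]
```

```bash
python3 -m pendant '[[1,[0,0,0],[-2,0,0]],[1,[0,0,0],[-4,0,0]],[1,[0,0,0],[-4,0,0]]]';python3 -c "
from workcell import arm
s=arm.state();print(s['moment'])"; python3 -m pendant '[[1,[0,0,0],[-2,0,0]],[1,[0,0,0],[-4,0,0]],[1,[0,0,0],[-4,0,0]]]';python3 -c "
from workcell import arm
s=arm.state();print(s['moment'])
from h import *
f=grab('wrist','w5')"
```

```text
time: 9.65
tool_pos: [0.6273, -0.1382, 0.2034]
tool_rot: [[0.003, -0.402, 0.916], [-0.001, 0.916, 0.402], [-1.0, -0.002, 0.002]]
ft_force: [-2.1, 1.8, -0.9]
finger_gap: 0.184
[ 0.55798653  0.48744311 -0.28549055]
time: 10.02
tool_pos: [0.6273, -0.1382, 0.2034]
tool_rot: [[0.003, -0.465, 0.885], [-0.001, 0.885, 0.465], [-1.0, -0.003, 0.002]]
ft_force: [-1.1, 0.7, -0.1]
finger_gap: 0.182
[ 0.51606615  0.54037687 -0.68631116]
```

```bash
python3 -m pendant '[[1,[0,0,0],[6,0,0]],[1,[0,0,0],[11,0,0]],[1,[-0.7,0,0],[11,0,0]],[1,[-2,0,0],[11,0,0]],[1,[-7,0,0],[21,0,0]],[1,[-12,3,1],[31,0,0]],[1,[-13.7,8,2],[41,0,0]],[1,[-13.7,12.3,4],[51,0,0]],[1,[-13.7,12.3,4],[61,0,0]],[1,[-13.7,12.3,4],[71,0,0]],[1,[-13.7,12.3,4],[81,0,0]],[1,[-13.7,12.3,4],[91,0,0]]]'; python3 -m pendant '[[1,[0,0,0],[9,0,0]],[1,[0,0,0],[17,0,0]],[1,[0,0,0],[17,0,0]],[1,[0,0,0],[17,0,0]]]'
python3 - <<'E'
from h import *
f=grab("wrist","w6");a=f["color"][:,:,::-1].copy()
g=grab("top","t6")
b=cv2.resize(g["color"][130:250,260:400,::-1],None,fx=5,fy=5,interpolation=2);b=np.pad(b,((0,0),(0,0),(0,0)))
print(proj(g,[.6275,-.139,.106]))
cv2.imwrite("pics/t6w6.png",np.vstack([a[:250,:],cv2.resize(b,(400,343))[:,:].copy() if 0 else cv2.copyMakeBorder(cv2.resize(b,(400,343)),0,0,0,240,0)]))
E
```

```text
time: 11.58
tool_pos: [0.6056, -0.0107, 0.3418]
tool_rot: [[0.005, 0.895, 0.445], [-0.002, 0.445, -0.895], [-1.0, 0.004, 0.004]]
ft_force: [0.0, 1.0, -1.7]
finger_gap: 0.18
time: 12.08
tool_pos: [0.6058, -0.0107, 0.3425]
tool_rot: [[0.006, 0.986, 0.167], [-0.003, 0.167, -0.986], [-1.0, 0.006, 0.004]]
ft_force: [0.3, 0.5, -2.3]
finger_gap: 0.184
[[365.70755501 158.51470449]]
```

View pics/t6w6.png

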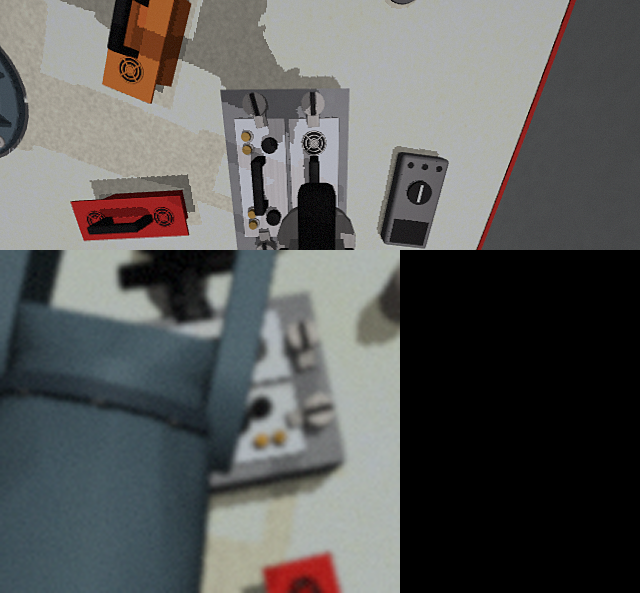

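The top view shows the far-right lock's tab now along the rail. The far-left head is at (313,104) in the wrist picture.

Run:
```python
from h import *
f=pickle.load(open("w6.pkl","rb"));print(lock(f,313,104,20));print(lock(f,255,105,20))
P,c,ok=cloud(f,295,340,178,240);m=ok&(c.max(1)<75)&(P[:,2]>.34)
s=arm.state();L=(P[m]-s["tool_pos"])@s["tool_rot"]*1000;print(np.percentile(L,[1,50,99],axis=0).round(1))
for a in range(-44,-10,8):
    k=abs(L[:,2]-a)<3;q=L[k&(L[:,0]<-19)];print(a,len(q),np.percentile(q[:,1],[3,97]).round(1) if len(q) else 0)
```

```text
(((589.7791137695312, 74.117431640625), 15.124336242675781), np.int64(316), np.int64(103), (np.float32(589.5009), np.float32(74.079994)), np.float32(103.008026))
(((515.035888671875, 60.599388122558594), 15.382246971130371), np.int64(331), np.int64(108), (np.float32(515.2415), np.float32(60.933044)), np.float32(112.90501))
[[-24.9  -7.1 -44.4]
 [-23.2   1.4 -33.8]
 [-11.   10.4 -20. ]]
-44 309 [-5.9  9. ]
-36 472 [-6.4  9.7]
-28 453 [-6.6  9.9]
-20 234 [-6.8 10.5]
-12 0 0
```

```bash
python3 -m pendant '[[1,[0,-0.3,-4],[-3.4,0,0]],[1,[3,-0.35,-8.6],[-3.4,0,0]],[1,[8,-0.35,-8.6],[-3.4,0,0]],[1,[11.5,-0.35,-8.6],[-3.4,0,0]],[1,[11.5,-0.35,-8.6],[-3.4,0,0]],[1,[11.5,-0.35,-8.6],[-3.4,0,0]]]'
```

```text
time: 12.92
tool_pos: [0.5896, 0.073, 0.2286]
tool_rot: [[0.008, 0.974, 0.225], [-0.003, 0.225, -0.974], [-1.0, 0.007, 0.004]]
ft_force: [1.1, 0.0, -0.6]
finger_gap: 0.186
```

```bash
python3 -m pendant '[[1,[0.6,-0.08,-0.15],[0,0,0]],[1,[1.3,-0.08,-0.15],[0,0,0]],[1,[2,-0.08,-0.15],[0,0,0]],[1,[2.4,-0.08,-0.15],[0,0,0]],[1,[2.55,-0.08,-0.15],[0,0,0]],[1,[2.55,-0.08,-0.15],[0,0,0]]]'
```

```text
time: 13.68
tool_pos: [0.5887, 0.0742, 0.203]
tool_rot: [[0.008, 0.974, 0.225], [-0.003, 0.225, -0.974], [-1.0, 0.007, 0.004]]
ft_force: [0.2, -0.6, -1.8]
finger_gap: 0.186
```

```bash
python3 -m pendant '[[1,[0,0,0],[-8,0,0]],[1,[0,0,0],[-17,0,0]],[1,[0,0,0],[-26,0,0]],[1,[0,0,0],[-35,0,0]],[1,[0,0,0],[-44,0,0]],[1,[0,0,0],[-53,0,0]],[1,[0,0,0],[-62,0,0]],[1,[0,0,0],[-71,0,0]],[1,[0,0,0],[-80,0,0]],[1,[0,0,0],[-87,0,0]],[1,[0,0,0],[-92,0,0]],[1,[0,0,0],[-94,0,0]]]' ; python3 -m pendant '[[1,[0,0,0],[-2,0,0]],[1,[0,0,0],[-4,0,0]],[1,[0,0,0],[-4,0,0]]]';python3 -c "
from workcell import arm
s=arm.state();print(s['moment'],s['qpos'][5])";  python3 -m pendant '[[1,[0,0,0],[-2,0,0]],[1,[0,0,0],[-4,0,0]],[1,[0,0,0],[-4,0,0]]]';python3 -c "
from workcell import arm
s=arm.state();print(s['moment'],s['qpos'][5])"
```

```text
time: 15.18
tool_pos: [0.5882, 0.0745, 0.2031]
tool_rot: [[0.007, -0.293, 0.956], [-0.002, 0.956, 0.293], [-1.0, -0.004, 0.006]]
ft_force: [-3.1, 1.2, -0.7]
finger_gap: 0.183
time: 15.55
tool_pos: [0.5881, 0.0746, 0.2031]
tool_rot: [[0.006, -0.359, 0.933], [-0.002, 0.933, 0.359], [-1.0, -0.004, 0.005]]
ft_force: [-3.7, 1.2, -0.3]
finger_gap: 0.182
[ 0.25583409  0.69253995 -0.10098169] -2.010812498712033
time: 15.92
tool_pos: [0.588, 0.0746, 0.2031]
tool_rot: [[0.006, -0.424, 0.906], [-0.002, 0.906, 0.424], [-1.0, -0.004, 0.005]]
ft_force: [-3.0, 0.8, 0.5]
finger_gap: 0.184
[ 0.22168191  0.74430501 -0.37935681] -2.0809562180351913
```

```bash
python3 -m pendant '[[1,[0,0,0],[-2,0,0]],[1,[0,0,0],[-4,0,0]],[1,[0,0,0],[-4,0,0]]]';python3 -c "
from workcell import arm
s=arm.state();print(s['moment'],s['qpos'][5])"
```

```text
time: 16.3
tool_pos: [0.588, 0.0745, 0.2031]
tool_rot: [[0.006, -0.486, 0.874], [-0.002, 0.874, 0.486], [-1.0, -0.005, 0.005]]
ft_force: [-2.8, 0.7, 0.1]
finger_gap: 0.188
[ 0.15917407  0.73072751 -0.84223775] -2.1511162910364843
```

```bash
python3 -m pendant '[[1,[0,0,0],[6,0,0]],[1,[0,0,0],[12,0,0]],[1,[-0.7,0,0],[12,0,0]],[1,[-2,0,0],[12,0,0]],[1,[-7,0,0],[21,0,0]],[1,[-12,-4,-3],[31,0,0]],[1,[-13.7,-9,-6],[41,0,0]],[1,[-13.7,-14,-10],[51,0,0]],[1,[-13.7,-19,-13],[61,0,0]],[1,[-13.7,-24,-17],[71,0,0]],[1,[-13.7,-29,-20],[81,0,0]],[1,[-13.7,-33,-23],[91,0,0]]]'; python3 -m pendant '[[1,[0,0,0],[9,0,0]],[1,[0,0,0],[18,0,0]],[1,[0,0,0],[24,0,0]],[1,[0,0,0],[24,0,0]],[1,[0,0,0],[24,0,0]]]';python3 - <<'E'
from h import *
f=grab("wrist","w7");g=grab("top","t7")
cv2.imwrite("pics/w7.png",np.vstack([f["color"][60:330,:,::-1],cv2.copyMakeBorder(cv2.resize(g["color"][135:235,270:400,::-1],None,fx=3.2,fy=3.2,interpolation=2),0,0,0,224,0)]))
E
```

```text
time: 17.8
tool_pos: [0.5462, -0.3283, 0.3419]
tool_rot: [[0.008, 0.885, 0.466], [-0.004, 0.466, -0.885], [-1.0, 0.005, 0.007]]
ft_force: [-0.3, -0.2, -1.7]
finger_gap: 0.187
time: 18.42
tool_pos: [0.5463, -0.3284, 0.3426]
tool_rot: [[0.008, 0.998, 0.069], [-0.004, 0.069, -0.998], [-1.0, 0.008, 0.005]]
ft_force: [-0.5, 0.4, -2.0]
finger_gap: 0.183
```

View pics/w7.png

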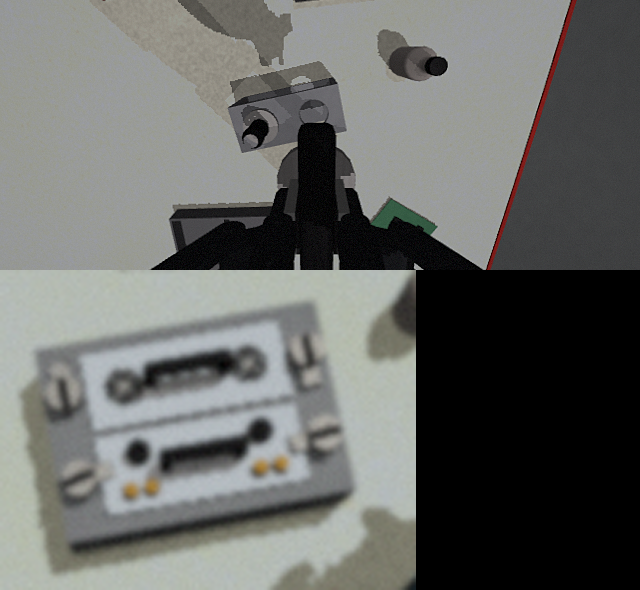

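Both far locks stand at a quarter turn and the near pair is unchanged. I'll return the driver.

```bash
python3 -m pendant '[[1,[0,0,0.72],[0,0,0]],[1,[5,-0.1,0.72],[0,0,0]],[1,[11,-0.2,0.72],[0,0,0]],[1,[17,-0.27,0.72],[0,0,0]],[1,[20.5,-0.27,0.72],[0,0,0]],[1,[21.5,-0.27,0.72],[0,0,0]],[1,[22.0,-0.27,0.72],[0,0,0]],[1,[22.3,-0.27,0.72],[0,0,0]],[1,[22.3,-0.27,0.72],[0,0,0]]]'
```

```text
time: 19.65
tool_pos: [0.5465, -0.3371, 0.1208]
tool_rot: [[0.01, 0.998, 0.068], [-0.006, 0.068, -0.998], [-1.0, 0.009, 0.006]]
ft_force: [-0.2, 0.3, -1.7]
finger_gap: 0.188
```

```bash
python3 -m pendant '[[1,[0.15,0,0],[0,0,0]],[1,[0.25,0,0],[0,0,0]],[1,[0.3,0,0],[0,0,0]],[1,[0.3,0,0],[0,0,0]]]'
```

```text
time: 20.15
tool_pos: [0.5467, -0.3373, 0.1181]
tool_rot: [[0.01, 0.998, 0.068], [-0.006, 0.068, -0.998], [-1.0, 0.01, 0.007]]
ft_force: [-1.6, 0.4, 1.5]
finger_gap: 0.183
```

```bash
python3 -m pendant '[[2.4,[0.03,0,0],[0,0,0]],[3.2,[0.03,0,0],[0,0,0]],[3.8,[0,0,0],[0,0,0]],[3.8,[0,0,0],[0,0,0]],[3.8,[-2,0,0],[0,0,0]],[3.8,[-5,0,0],[0,0,0]],[3.8,[-11,0,0],[0,0,0]],[3.8,[-17,0,0],[0,0,0]],[3.8,[-22,0,0],[0,0,0]],[3.8,[-22,0,-6],[0,0,0]],[3.8,[-22,0,-6],[0,0,0]],[3.8,[-22,0,-6],[0,0,0]]]';python3 - <<'E'
from h import *
f=grab("wrist","w8");cv2.imwrite("pics/w8.png",f["color"][:,:,::-1])
P,c,ok=cloud(f,285,345,160,262)
m=ok&(P[:,2]>.128)&(P[:,2]<.16)&(c.max(1)<75);Q=P[m];print(m.sum(),np.percentile(Q[:,2],[5,50,95]),cv2.minAreaRect((Q[:,:2]*1000).astype(np.float32)))
P,c,ok=cloud(f,200,290,170,280);m=ok&(P[:,2]>.15);print(m.sum(),P[m].mean(0),P[m,2].max())
E
```

```text
time: 21.65
tool_pos: [0.5405, -0.2761, 0.3389]
tool_rot: [[0.011, 0.998, 0.069], [-0.007, 0.069, -0.998], [-1.0, 0.011, 0.008]]
ft_force: [-0.3, 0.1, 0.3]
finger_gap: 0.448
843 [0.13807043 0.14095708 0.14225633] ((548.93505859375, -337.0067443847656), (17.511802673339844, 89.36634063720703), 3.616776466369629)
1395 [ 0.51085119 -0.28252278  0.32991508] 0.38483334778214645
```

View pics/w8.png

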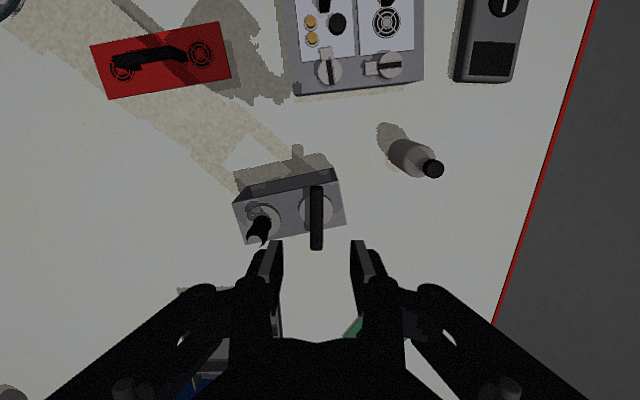

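The driver hangs home: the bar runs from (317,186) to (317,250) and its top is at 141 mm. Now to the fan handle, also correcting the slight tool tilt.

```bash
python3 -m pendant '[[3.8,[0,2,-4.5],[-3,0.4,-0.6]],[3.8,[0,5,-10],[-6.1,0.4,-0.6]],[3.8,[0,8.2,-15],[-6.1,0.4,-0.6]],[3.8,[0,8.2,-18],[-6.1,0.4,-0.6]],[3.8,[0,8.2,-18],[-6.1,0.4,-0.6]],[3.8,[0,8.2,-18],[-6.1,0.4,-0.6]]]';python3 - <<'E'
from h import *
f=grab("wrist","w9");s=arm.state()
P,c,ok=cloud(f,0,640,0,400)
m=ok&(c.max(1)<85)&(abs(P[:,2]-.128)<.006)&(np.linalg.norm(P[:,:2]-[.6085,-.0325],axis=1)<.05)
Q=P[m];r=cv2.minAreaRect((Q[:,:2]*1000).astype(np.float32));print(m.sum(),r,np.median(Q[:,2]))
C=np.array([r[0][0]/1000,r[0][1]/1000,.123]);print((C-s["tool_pos"])@s["tool_rot"]*1000)
E
```

```text
time: 22.45
tool_pos: [0.61, -0.0927, 0.3376]
tool_rot: [[-0.001, 0.985, 0.173], [-0.001, 0.173, -0.985], [-1.0, -0.001, 0.001]]
ft_force: [0.4, -0.1, 0.1]
finger_gap: 0.447
688 ((609.4852294921875, -32.903656005859375), (12.665594100952148, 75.48652648925781), 10.20283317565918) 0.12802852708126314
[214.53248153  10.16902278 -59.562602  ]
```

```bash
python3 -m pendant '[[3.8,[0,0.95,-5.95],[0,0,0]],[3.8,[5,0.95,-5.95],[0,0,0]],[3.8,[11,0.95,-5.95],[0,0,0]],[3.8,[16,0.95,-5.95],[0,0,0]],[3.8,[18.5,0.95,-5.95],[0,0,0]],[3.8,[19.6,0.95,-5.95],[0,0,0]],[3.8,[19.6,0.95,-5.95],[0,0,0]],[0.6,[19.6,0.95,-5.95],[0,0,0]],[0.6,[19.6,0.95,-5.95],[0,0,0]],[0.6,[19.6,0.95,-5.95],[0,0,0]],[0.6,[19.6,0.95,-5.95],[0,0,0]]]' 90
```

```text
time: 23.88
tool_pos: [0.609, -0.033, 0.1419]
tool_rot: [[-0.001, 0.985, 0.172], [-0.002, 0.172, -0.985], [-1.0, -0.001, 0.001]]
ft_force: [0.3, 0.2, 0.4]
finger_gap: 0.071
```

I got the sign of the 19 mm offset wrong: the fingers closed in air above the handle and touched nothing. Reopening and going down 38 mm more.

```bash
python3 -m pendant '[[3.8,[-1,0,0],[0,0,0]],[3.8,[-1,0,0],[0,0,0]],[3.8,[-1,0,0],[0,0,0]],[3.8,[0,0,0],[0,0,0]],[3.8,[2,0,0],[0,0,0]],[3.8,[3.8,0,0],[0,0,0]],[3.8,[3.8,0,0],[0,0,0]],[0.6,[3.8,0,0],[0,0,0]],[0.6,[3.8,0,0],[0,0,0]],[0.6,[3.8,0,0],[0,0,0]],[0.6,[3.8,0,0],[0,0,0]]]' 90
```

```text
time: 25.25
tool_pos: [0.609, -0.0332, 0.1043]
tool_rot: [[-0.0, 0.985, 0.172], [-0.002, 0.172, -0.985], [-1.0, -0.001, 0.002]]
ft_force: [-1.3, -1.0, -0.5]
finger_gap: 0.147
```

```bash
python3 -m pendant '[[0.6,[-0.5,0,0],[0,0,0]],[0.6,[-1.2,0,0],[0,0,0]],[0.6,[-2.2,0,0],[0,0,0]],[0.6,[-3.5,0,0],[0,0,0]],[0.6,[-3.5,0,0],[0,0,0]]]'
```

```text
time: 25.88
tool_pos: [0.6101, -0.0334, 0.1413]
tool_rot: [[0.003, 0.985, 0.172], [-0.003, 0.172, -0.985], [-1.0, 0.002, 0.003]]
ft_force: [0.8, -0.2, -8.0]
finger_gap: 0.146
```

```bash
python3 -m pendant '[[0.6,[-4,0,0],[0,0,0]],[0.6,[-8,0,-1],[0,0,0]],[0.6,[-12,0,-4],[-4,0,0]],[0.6,[-12,-1,-8],[-12,0,0]],[0.6,[-12,-1.5,-13],[-21,0,0]],[0.6,[-12,-2,-18],[-30,0,0]],[0.6,[-12,-2.5,-23],[-39,0,0]],[0.6,[-12,-3,-28],[-48,0,0]],[0.6,[-12,-4,-33],[-57,0,0]],[0.6,[-12,-4.5,-37],[-66,0,0]],[0.6,[-12,-5,-40],[-74,0,0]],[0.6,[-12,-5.27,-41.7],[-80,0,0]]]'; python3 -m pendant '[[0.6,[0,0,0],[-3,0,0]],[0.6,[0,0,0],[-3,0,0]],[0.6,[0,0,0],[-3,0,0]]]'
python3 - <<'E'
from h import *
g=grab("scene","s9");im=g["color"].astype(int);s=arm.state();print(s["tool_pos"])
f=grab("wrist","w10");cv2.imwrite("pics/s9.png",np.hstack([cv2.resize(g["color"][150:350,340:540,::-1],(400,400),interpolation=2),cv2.resize(f["color"][:,:,::-1],(400,250)).copy() if 0 else cv2.copyMakeBorder(cv2.resize(f["color"][:,:,::-1],(400,250)),0,150,0,0,0)]))
E
```

```text
time: 27.38
tool_pos: [0.4849, 0.3702, 0.2595]
tool_rot: [[0.002, -0.004, 1.0], [-0.003, 1.0, 0.004], [-1.0, -0.003, 0.002]]
ft_force: [-0.1, -0.4, -5.7]
finger_gap: 0.141
time: 27.75
tool_pos: [0.485, 0.3699, 0.2593]
tool_rot: [[0.002, -0.055, 0.998], [-0.003, 0.998, 0.055], [-1.0, -0.003, 0.002]]
ft_force: [0.8, -0.2, -6.8]
finger_gap: 0.144
[0.48503477 0.36989437 0.25937807]
```

View pics/s9.png

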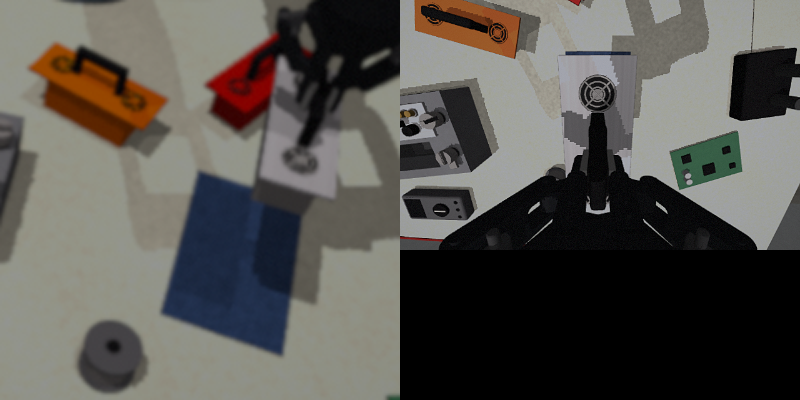

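The module hangs level above the mat. Lowering it gently.

```bash
python3 -m pendant '[[0.6,[4,-0.15,0.1],[0,0,0]],[0.6,[9,-0.15,0.1],[0,0,0]],[0.6,[13,-0.15,0.1],[0,0,0]],[0.6,[15.5,-0.15,0.1],[0,0,0]],[0.6,[16.5,-0.15,0.1],[0,0,0]],[0.6,[16.9,-0.15,0.1],[0,0,0]],[0.6,[16.9,-0.15,0.1],[0,0,0]]]';python3 -m pendant '[[0.6,[0.1,0,0],[0,0,0]],[0.6,[0.2,0,0],[0,0,0]],[0.6,[0.25,0,0],[0,0,0]],[0.6,[0.25,0,0],[0,0,0]]]'
```

```text
time: 28.72
tool_pos: [0.4873, 0.3683, 0.0916]
tool_rot: [[0.004, -0.055, 0.998], [-0.002, 0.998, 0.055], [-1.0, -0.002, 0.004]]
ft_force: [0.2, 0.2, -6.4]
finger_gap: 0.147
time: 29.22
tool_pos: [0.4873, 0.3683, 0.0891]
tool_rot: [[0.004, -0.055, 0.998], [-0.002, 0.998, 0.055], [-1.0, -0.002, 0.004]]
ft_force: [-0.0, 0.2, -6.8]
finger_gap: 0.151
```

```bash
python3 -m pendant '[[0.6,[0.1,0,0],[0,0,0]],[0.6,[0.17,0,0],[0,0,0]],[0.6,[0.17,0,0],[0,0,0]]]';python3 -m pendant '[[0.6,[0.05,0,0],[0,0,0]],[0.6,[0.05,0,0],[0,0,0]]]'
```

```text
time: 29.6
tool_pos: [0.4874, 0.3683, 0.0874]
tool_rot: [[0.004, -0.055, 0.998], [-0.002, 0.998, 0.055], [-1.0, -0.002, 0.004]]
ft_force: [-0.3, 0.2, -7.0]
finger_gap: 0.142
time: 29.85
tool_pos: [0.4874, 0.3683, 0.0874]
tool_rot: [[0.004, -0.055, 0.998], [-0.002, 0.998, 0.055], [-1.0, -0.002, 0.004]]
ft_force: [-1.4, -1.9, -1.3]
finger_gap: 0.143
```

Contact at the expected height. Releasing slowly and backing off.

```bash
python3 -m pendant '[[0.6,[0.05,0,0],[0,0,0]],[2,[0.05,0,0],[0,0,0]],[3,[0.05,0,0],[0,0,0]],[3.8,[0,0,0],[0,0,0]],[3.8,[0,0,0],[0,0,0]],[3.8,[-2,0,0],[0,0,0]],[3.8,[-6,0,0],[0,0,0]],[3.8,[-12,0,0],[0,0,0]],[3.8,[-18,0,0],[0,0,0]],[3.8,[-20,0,6],[0,0,0]],[3.8,[-20,0,10],[0,0,0]],[3.8,[-20,0,10],[0,0,0]]]'
python3 - <<'E'
from h import *
f=grab("wrist","w11");g=grab("scene","s11");t=grab("top","t11")
cv2.imwrite("pics/final.png",np.vstack([cv2.resize(g["color"][100:350,120:520,::-1],(480,300)),cv2.resize(t["color"][100:260,160:480,::-1],(480,240))]))
P,c,ok=cloud(f,0,640,0,400);near=np.linalg.norm(P[:,:2]-[.487,.368],axis=1)<.12
m=ok&near&(abs(P[:,2]-.068)<.005)&(c.min(1)>90)
if m.sum(): print("panel",m.sum(),cv2.minAreaRect((P[m,:2]*1000).astype(np.float32)),np.percentile(P[m,2],[2,50,98]))
m=ok&near&(abs(P[:,2]-.111)<.005)&(c.max(1)<85)
if m.sum(): print("handle",m.sum(),cv2.minAreaRect((P[m,:2]*1000).astype(np.float32)),np.median(P[m,2]))
im=t["color"].astype(int);x=(im[:,:,2]>im[:,:,0]+35)&(im[:,:,2]>60);print(rect(t,x,.003,150))
E
```

```text
time: 31.35
tool_pos: [0.5888, 0.3734, 0.2887]
tool_rot: [[0.005, -0.053, 0.999], [-0.001, 0.999, 0.053], [-1.0, -0.002, 0.005]]
ft_force: [-0.7, 0.5, 0.5]
finger_gap: 0.447
panel 7230 ((488.82635498046875, 368.0588073730469), (179.41600036621094, 69.92586517333984), 3.192671060562134) [0.06571781 0.0674626  0.06967424]
handle 965 ((489.3444519042969, 368.29632568359375), (74.56189727783203, 13.951945304870605), 3.439755439758301) 0.11108124348877575
[[299.6, -916.7, 132.5, 210.8, 88.3], [484.5, 369.2, 221.8, 132.5, 3.6], [531.0, -921.4, 211.9, 138.2, 0.2]]
```

```bash
python3 -c "
from workcell import arm
print(arm.hand_in())"
```

```text
the job is handed in; nothing more can be done
None
```

The fan module is out of the rack and standing upright on the blue mat, and the job is handed in at about 31 s of the 70 s allowed.

**What I did**
- I turned both far-bay locks anticlockwise with the flat driver. At each stop the torque rose to about 0.7–0.8 N m, against 0.13 N m for turning.
- I put the driver back in its hole in the stand, then lifted the module by its handle, turned it to line up with the mat and set it down gently.

**Last checks**
- **Locks:** after the turns, the top view showed both far slots at a quarter turn and the near pair as they were.
- **Driver:** it is home and upright, with the bar's top at 141 mm against 142 mm nominal, and the nut driver is in place beside it.
- **Module:** its panel is level, with the face at about 67 mm against 68 mm expected. It lies within about 3–4 mm of the mat's centre and is aligned to the mat within about 1°.

**Faults and gaps**
- My first grasp of the handle was 38 mm too high because of a sign slip. The fingers closed in air with no contact force, and I corrected it.
- I could not view the final picture because the 12-picture limit was reached, so the final module pose rests on depth and colour measurements alone. I made no final visual check of the bystanders or the control module.

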